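# Press the caliper home in its case

## Robot

A 6-joint arm with a two-finger parallel gripper is mounted at the origin on the work surface. World frame = base frame: x ahead of the robot, y to its left, z up, the work surface at z = 0. Lengths are in m, angles in rad, forces in N, time in s.
With the tool pointing down it reaches from about 0.375 to 0.975 m from the base axis. Payload 3.8 kg.
Tool frame: the origin (TCP) lies where the fingers leave the gripper's body, on its centre line; the fingertips stand 73 mm ahead of it and the grasp point (between the pads) lies 54 mm ahead of it; z points along the fingers, y is the line along which they close (so a half turn about z gives the same grasp; the last joint's range is limited). The gripper opens to 85 mm and grips with 20 to 120 N. Pads are 22 mm wide; open, the fingers measure 114 mm over their backs; the gripper's body (76 mm by 85 mm) begins 54 mm behind the grasp point. The pads swing forward as they close: fully open they stand 13 mm farther back than shut.
Start: joints at [1.179, 0.264, 1.604, -0, 1.274, -0.037], TCP at [0.234, 0.633, 0.304] pointing down, gripper open.
Joint ranges: [-2.63, 2.63], [-0.94, 2.18], [0.31, 2.57], [-1.31, 4.45], [0, 2.66], [-2.55, 2.55]. Speed limits (rad/s): [2.57, 2.57, 3.14, 3.14, 3.14, 3.14].

## Interface

Orientations are given as a rotation vector (axis times angle).
In Python, from workcell import read_state, viewer, bot gives the robot as it stands.
- The arm moves only by the tool jog_arm, never from a script. Its argument "increments" is a list that holds one entry, the list of rows, each a list of 7 numbers: the shift along the tool's x, y, z in units of 30 mm (1.0 is 30 mm), then the turn, a rotation vector about the tool's x, y, z in units of 6 degrees (1.0 is 6 degrees), then the opening, from -1 (shut) to 1 (fully open). A call has exactly 5 rows; each row shifts and turns the commanded pose from where the row before left it, along the tool's axes as they then stand; what a row does not reach is not made up. A row lasts 1/12 s, in which the tool goes at most 41.7 mm and 7.16 degrees, less where a joint would pass 70% of its speed; a pose out of reach is approached as far as the arm can. A call is refused whole if a number of a shift passes 1 or a number of a turn 1, either way. A call with a gripper value outside its range is refused whole. The fingers move at their own pace and stop on an object; "force" is the grip in N (left out, the last holds). Time passes only in rows, so rows that do not move let the fingers close, or fill a call up. It gives the time, the measured TCP pose, the force, the opening and the grip force at its end, in the units of the state.
- read_state(): the state, without advancing time (a new reading comes with each control period).
- viewer.read_camera(name): name is "scene" or "top"; returns (picture, depth): 480x640x3 uint8, blue, green, red; 480x640 float32, m along the optical axis (not along the pixel's ray), 0 where there is no reading.
- viewer.camera_params(name): a dict with "fx", "fy", "cx", "cy" (pixels), "R" (3x3) and "t" (3): a world point X has camera coordinates R X + t. Camera axes: x right, y down, z forward; pixel columns grow to the right and rows downward; lengths in m; the calibration is good to about 2 mm. A picture is of the moment at which its call begins. camera_params takes no time and is no camera call.
- bot.finish_job(): hands the job in; it is judged then, once.
The state is a dict: "time": time; "q": joint angles; "joint_vel": joint speeds; "joint_torque": joint torques, N m; "tool_pos": TCP position; "tcp_rot": TCP orientation; "wrist_force": force on the tool from outside, world axes, zero at the start; "torque": the same for the moment, N m; "width": opening from 0.0 (shut) to 1.0 (fully open); "grip_force": force on a finger pad.
Only numpy, scipy, OpenCV 4.12 (cv2) and the standard library are available. Lean on these libraries where they do the work, as an engineer would, in place of code of your own. Each camera call takes 0.05 s, during which the arm holds its last target. There are 200 camera calls.

## Task

Put the digital caliper back into its shaped cutout in the open black and grey case, jaws in the jaw recess, and press its housing down between the sprung pads until it lies flat on the cutout's floor, fully home. Then let go, and leave the depth gauge and the calculator where they lie.

Things in the scene. Friction and masses are not known exactly. Their poses are not given: they have to be found in the camera images.
- caliper: Digital caliper, flat on the bench: steel beam and jaws, black housing. Origin: underside, under the housing's centre (grip and press there); z up, x along the beam to its free end. mm: housing 88 (x) by 32 (y) by 20 high; beam x -84 to 110, 16 wide, 6 high; long jaws x -84 to -54, to y -42; short jaws x -82 to -56, to y 24, 6 high. 0.18 kg, balanced within 10 of the origin.
- cutout (a point): Point on the cutout's floor where the caliper's origin lies when home, axes then as the caliper's (jaw recess to -y), z up. mm: floor 6 above the bench, top of the fixed case (256 by 146) 24. Play 12 along x, 8 degrees. Sloping sprung pads, 51 apart at the top, 29 below, pinch the housing at x -31 and 31: laid in, it rests 7 high; 8 to 18 N sends it home. Finger notches x -24 to 24, y -66 to 66.
- depth_gauge: Bystander, loose on the bench: digital depth gauge, like the caliper but with a straight cross bar (T shape, 100 by 14 by 9 mm high) instead of jaws; black housing 60 by 30 by 15 mm high, beam 160 by 12 mm. Origin at the underside under the centre of the housing, x along the beam to its free end.
- calculator: Bystander, loose on the bench: black pocket calculator with pale keys, 140 (x) by 80 (y) by 16 mm high. Origin at the centre of its underside.

How it is judged:
On the way:
1. the caliper is pressed home in the cutout: the robot pushes on it while it lies within 4 mm of the floor (horizontal distance between caliper and cutout below 0.015 m and z of caliper in the frame of cutout below 0.004 m and contact force between any of the fingers, the arm and caliper above 1 N).
At the end, for the whole second after the job is handed in: The caliper lies at rest and released in the cutout: its origin within 15 mm sideways and less than 4 mm above the cutout's floor point, its beam within 10 degrees of the slot, tilted less than 5.7 degrees (horizontal distance between caliper and cutout below 0.015 m and z of caliper in the frame of cutout below 0.004 m and angle between the x axis of caliper and the x axis of cutout, either way round below 0.18 rad and angle between caliper's own z axis and vertical below 0.1 rad and linear speed of caliper below 0.02 m/s); the robot touches nothing.
It fails at once if the depth gauge is moved by more than 30 mm (distance of depth_gauge from where it was at the start of the episode above 0.03 m).
It fails at once if the calculator is moved by more than 30 mm (distance of calculator from where it was at the start of the episode above 0.03 m).
It also fails if it takes over 48 s, if anything falls off the work surface, if the arm or the gripper's body presses on something with over 40 N, if the wrist force passes 120 N, or if a joint passes its speed limit or range.

## Working session

There is one attempt and no reset: what is moved stays moved. The work goes in short steps, Python scripts to look and compute and a tool call to move; the robot and the scene stay as the last step left them, time stands still between calls to the robot, and variables do not carry over. Pictures are saved under pics/ and viewed, at most 10 in all, crops included, and the job is handed in when it is done.

Besides the shell and the picture viewer there is one more tool, called after "Request:" as a command line: name --argument value ..., lists and objects as JSON in quotes. jog_arm: Moves the arm, as the interface text tells. Its arguments: {"type":"object","properties":{"increments":{"type":"array","items":{"type":"array","items":{"type":"array","items":{"type":"number"}}}},"force":{"type":"number"}},"required":["increments"]}

```bash
mkdir -p pics
python3 - <<'E'
from workcell import read_state, viewer
import cv2,numpy as np
for n in("top","scene"):
    im,d=viewer.read_camera(n); cv2.imwrite(f"pics/{n}0.png",im); np.save(f"{n}0.npy",d)
    p=viewer.camera_params(n); print(n,p)
print(read_state())
E
```

```text
top {'fx': 463.390229604319, 'fy': 463.390229604319, 'cx': 317.0940605773723, 'cy': 247.70336943799435, 'R': array([[-0.00710236, -0.99992117, -0.01035387],
       [-0.9816897 ,  0.00894312, -0.19027703],
       [ 0.19035463,  0.00881287, -0.98167584]]), 't': array([0.00185745, 0.63917515, 0.67177836])}
scene {'fx': 596.8875513263323, 'fy': 596.8875513263323, 'cx': 330.3199615288785, 'cy': 237.95627293968622, 'R': array([[ 5.42826314e-01,  8.39844776e-01, -5.87422746e-04],
       [ 6.17501112e-01, -3.99590313e-01, -6.77510117e-01],
       [-5.69238061e-01,  3.67407585e-01, -7.35513220e-01]]), 't': array([-0.3456654 , -0.37927613,  1.4972584 ])}
{'time': 0.1, 'q': array([ 1.17910923e+00,  2.64696416e-01,  1.60523462e+00,  8.55310289e-06,
        1.27371429e+00, -3.69116884e-02]), 'joint_vel': array([ 0.00115459, -0.00013353, -0.00364829,  0.00062056,  0.00055559,
       -0.00115315]), 'joint_torque': array([ 1.18639086e-04, -5.16703606e+01, -3.68588090e+01, -9.52869937e-05,
        6.26304274e-03,  6.77543088e-07]), 'tool_pos': array([0.2342921 , 0.63248627, 0.30267537]), 'tcp_rot': array([-0.55428708, -3.09185503,  0.00314739]), 'wrist_force': array([ 0.03562742,  0.08891993, -0.47655327]), 'torque': array([-0.02113067,  0.0384052 , -0.02042156]), 'grip_force': 0.0, 'width': 1.0027159719848928}
```

View pics/top0.png

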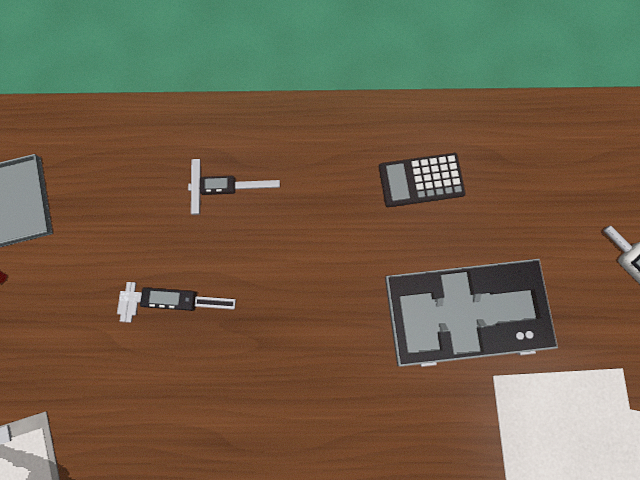

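The top view shows the caliper at about (168,299) with its jaws to the left. The case is centred near (472,312), with its wide recess on the left. The depth gauge is at (217,185) and the calculator at (422,180).

```bash
cat > h.py <<'E'
from workcell import read_state, viewer
import cv2,numpy as np
def world(n,uv,z):
    "pixel -> world point on the plane z"
    p=viewer.camera_params(n); R,t=p["R"],p["t"]
    c=-R.T@t; r=R.T@np.array([(uv[0]-p["cx"])/p["fx"],(uv[1]-p["cy"])/p["fy"],1])
    return c+r*(z-c[2])/r[2]
def pix(n,X):
    p=viewer.camera_params(n); x=p["R"]@np.array(X)+p["t"]
    return np.array([p["cx"]+p["fx"]*x[0]/x[2],p["cy"]+p["fy"]*x[1]/x[2]])
E
python3 - <<'E'
import cv2,numpy as np
im=cv2.imread("pics/top0.png")
a=cv2.resize(im[270:340,100:260],None,fx=5,fy=5,interpolation=cv2.INTER_CUBIC)
b=cv2.resize(im[250:375,370:570],None,fx=4,fy=4,interpolation=cv2.INTER_CUBIC)
cv2.imwrite("pics/a.png",a);cv2.imwrite("pics/b.png",b)
E
```

```text
(no output)
```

View pics/a.png

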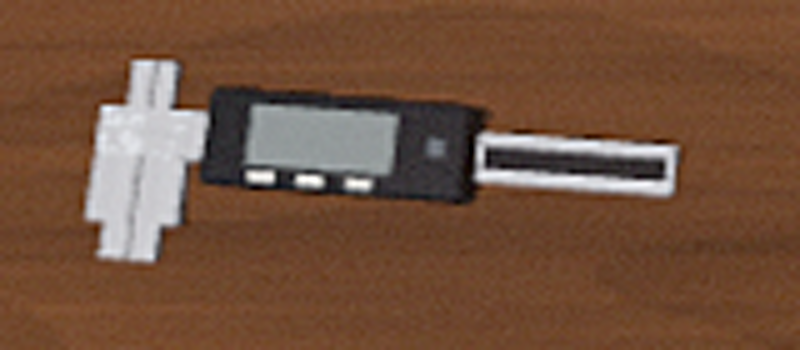

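View pics/b.png

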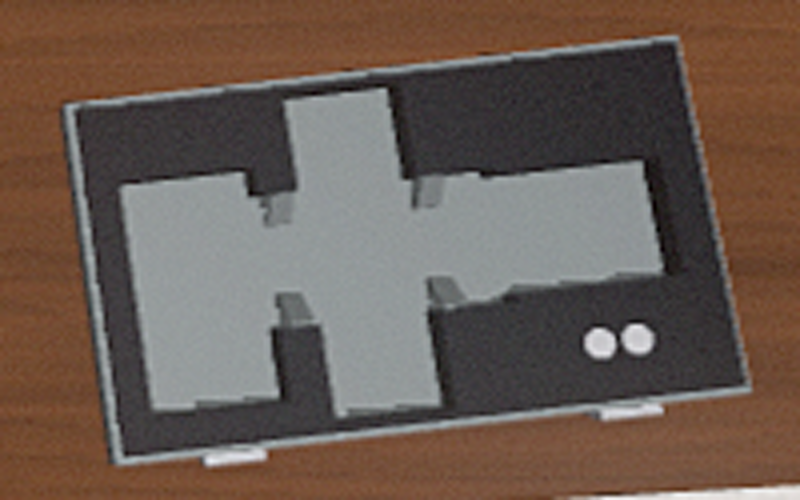

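The first crop shows the caliper with its long jaws pointing down in the image and its beam to the right. The second shows the cutout the same way round, with the notch corners at crop (285,100), (387,88), (335,415) and (441,405).

```bash
cat > fit.py <<'E'
from h import *
from scipy.optimize import least_squares
def fit(pts,uv,n="top",g=(0.6,0,-1.57)):
    pts=np.array(pts,float)/1000; uv=np.array(uv,float)
    def res(p):
        c,s=np.cos(p[2]),np.sin(p[2])
        return np.concatenate([pix(n,[p[0]+c*a-s*b,p[1]+s*a+c*b,z])-q for (a,b,z),q in zip(pts,uv)])
    r=least_squares(res,g,loss="soft_l1"); return r.x,r.fun.reshape(-1,2)
E
python3 - <<'E'
from fit import *
np.set_printoptions(precision=4,suppress=True)
m=[(110,8,6),(110,-8,6),(-84,8,6),(-44,16,20),(44,16,20),(44,-16,20),(-44,-16,20)]
uv=np.array([(680,145),(676,196),(100,105),(213,88),(487,107),(470,203),(203,182)])/5+[100,270]
p,r=fit(m,uv,g=(.5,.3,-1.6)); print("cal",p,np.degrees(p[2])); print(r)
m=[(-24,66,24),(24,66,6),(24,-66,6),(-24,-66,24)]
uv=np.array([(284,100),(388,88),(441,406),(335,415)])/4+[370,250]
p,r=fit(m,uv,g=(.5,-.3,-1.5)); print("cut",p,np.degrees(p[2])); print(r)
d=np.load("top0.npy");P=viewer.camera_params("top")
def w(u,v):
    z=d[v,u];return P["R"].T@(np.array([(u-P["cx"])/P["fx"]*z,(v-P["cy"])/P["fy"]*z,z])-P["t"])
for u,v in [(158,298),(178,299),(210,302),(462,285),(467,340),(420,340),(500,350),(400,280)]: print(u,v,w(u,v))
E
```

```text
cal [ 0.5638  0.2428 -1.6489] -94.47700030829088
[[ 0.5003  0.3809]
 [ 0.3019 -0.201 ]
 [ 1.8482  0.2607]
 [ 0.2901 -0.3045]
 [-1.7187 -0.3805]
 [-0.6777 -0.0634]
 [-0.483   0.3295]]
cut [ 0.5385 -0.2366 -1.4744] -84.47865311320352
[[ 0.14   -1.7626]
 [-0.2402 -0.2704]
 [-0.1247  0.2325]
 [ 0.2101  1.5128]]
158 298 [0.5654 0.2594 0.0197]
178 299 [0.5635 0.2266 0.0187]
210 302 [0.5591 0.1766 0.0065]
462 285 [ 0.5841 -0.2446  0.0063]
467 340 [ 0.4939 -0.2478  0.0029]
420 340 [ 0.4945 -0.1696  0.0089]
500 350 [ 0.4781 -0.2934  0.0218]
400 280 [ 0.5913 -0.1385  0.024 ]
```

Request:
jog_arm --increments '[[[-0.987,-0.558,0,0,0,0,1],[-0.987,-0.558,0,0,0,0,1],[-0.987,-0.558,0,0,0,0,1],[-0.987,-0.558,0,0,0,0,1],[-0.987,-0.558,0,0,0,0,1]]]'

```text
time: 0.52
tool_pos: [0.3447, 0.5016, 0.3032]
tcp_rot: [-0.553, -3.092, 0.002]
wrist_force: [0.2, 0.7, 1.0]
width: 0.997
grip_force: 0.0
```

Request:
jog_arm --increments '[[[-0.987,-0.558,0,0,0,0,1],[-0.987,-0.558,0,0,0,0,1],[-0.987,-0.558,0,0,0,0,1],[-0.987,-0.558,0,0,0,0,1],[-0.987,-0.558,0,0,0,0,1]]]'

```text
time: 0.93
tool_pos: [0.4546, 0.3715, 0.3034]
tcp_rot: [-0.554, -3.092, 0.001]
wrist_force: [0.6, 0.0, 0.9]
width: 0.998
grip_force: 0.0
```

Request:
jog_arm --increments '[[[-0.987,-0.558,0,0,0,0,1],[-0.987,-0.558,0,0,0,0,1],[-0.987,-0.558,0,0,0,0,1],[-0.987,-0.558,0,0,0,0,1],[-0.987,-0.558,0,0,0,0,1]]]'

```text
time: 1.35
tool_pos: [0.5643, 0.2416, 0.3033]
tcp_rot: [-0.554, -3.091, 0.001]
wrist_force: [-0.4, 0.6, 0.1]
width: 1.005
grip_force: 0.0
```

Request:
jog_arm --increments '[[[0,0,0.29,0,0,0.825,1],[0,0,0.29,0,0,0.825,1],[0,0,0.29,0,0,0.825,1],[0,0,0.29,0,0,0.825,1],[0,0,0.29,0,0,0.825,1]]]'

```text
time: 1.77
tool_pos: [0.5635, 0.2428, 0.2593]
tcp_rot: [-1.211, -2.898, 0.001]
wrist_force: [-0.2, 0.6, -0.2]
width: 0.999
grip_force: 0.0
```

Request:
jog_arm --increments '[[[0,0,0.29,0,0,0.825,1],[0,0,0.29,0,0,0.825,1],[0,0,0.29,0,0,0.825,1],[0,0,0.29,0,0,0.825,1],[0,0,0.29,0,0,0.825,1]]]'

```text
time: 2.18
tool_pos: [0.5634, 0.243, 0.2158]
tcp_rot: [-1.803, -2.572, 0.001]
wrist_force: [0.1, -0.3, -0.4]
width: 1.001
grip_force: 0.0
```

Request:
jog_arm --increments '[[[0,0,0.29,0,0,0.825,1],[0,0,0.29,0,0,0.825,1],[0,0,0.29,0,0,0.825,1],[0,0,0.29,0,0,0.825,1],[0,0,0.29,0,0,0.825,1]]]'

```text
time: 2.6
tool_pos: [0.5633, 0.243, 0.1724]
tcp_rot: [-2.313, -2.126, 0.002]
wrist_force: [-0.2, 0.2, 0.0]
width: 0.999
grip_force: 0.0
```

```bash
cat > go.py <<'E'
import sys,numpy as np
from scipy.spatial.transform import Rotation as R
from workcell import read_state
x,y,z,yaw=map(float,sys.argv[1:5]) # target TCP, yaw (deg) of tool y, tool down
s=read_state(); r=R.from_rotvec(s["tcp_rot"]); yt=np.radians(yaw)
Y=np.array([np.cos(yt),np.sin(yt),0]); Z=np.array([0,0,-1.]); T=R.from_matrix(np.c_[np.cross(Y,Z),Y,Z])
np.set_printoptions(precision=3,suppress=True)
print("shift units",r.inv().apply(np.array([x,y,z])-s["tool_pos"])/.03,"turn units",np.degrees((r.inv()*T).as_rotvec())/6)
print({k:s[k] for k in("time","tool_pos","wrist_force","width","grip_force")},"toolz",r.as_matrix()[:,2])
E
python3 go.py 0.5638 0.2428 0.075 -4.48
```

```text
shift units [-0.005  0.019  3.245] turn units [-0.009  0.005 -0.057]
{'time': 2.6, 'tool_pos': array([0.563, 0.243, 0.172]), 'wrist_force': array([-0.225,  0.209,  0.015]), 'width': 0.9987679532530559, 'grip_force': 0.0} toolz [-0.001 -0.    -1.   ]
```

Request:
jog_arm --increments '[[[0,0,0.7,0,0,0,1],[0,0,0.7,0,0,0,1],[0,0,0.7,0,0,0,1],[0,0,0.7,0,0,0,1],[0,0,0.45,0,0,0,1]]]'

```text
time: 3.02
tool_pos: [0.5622, 0.2426, 0.0731]
tcp_rot: [-2.307, -2.13, 0.006]
wrist_force: [-1.5, 0.3, 0.5]
width: 1.006
grip_force: 0.0
```

Request:
jog_arm --increments '[[[0,0,0,0,0,0,0.2],[0,0,0,0,0,0,0],[0,0,0,0,0,0,-0.15],[0,0,0,0,0,0,-0.3],[0,0,0,0,0,0,-1]]]' --force 60

```text
time: 3.43
tool_pos: [0.5654, 0.2438, 0.0782]
tcp_rot: [2.307, 2.13, 0.006]
wrist_force: [1.4, 0.9, -0.2]
width: 0.36
grip_force: 60.5
```

Request:
jog_arm --increments '[[[0,0,0,0,0,0,-1],[0,0,0,0,0,0,-1],[0,0,0,0,0,0,-1],[0,0,0,0,0,0,-1],[0,0,0,0,0,0,-1]]]'

```text
time: 3.85
tool_pos: [0.5652, 0.2438, 0.0779]
tcp_rot: [2.307, 2.13, 0.005]
wrist_force: [0.6, 0.7, 5.1]
width: 0.355
grip_force: 61.5
```

Request:
jog_arm --increments '[[[0,0,-0.3,0,0,0,-1],[0,0,-0.7,0,0,0,-1],[0,0,-0.8,0,0,0,-1],[0,0,-0.8,0,0,0,-1],[0,0,-0.8,0,0,0,-1]]]'

```text
time: 4.27
tool_pos: [0.5628, 0.2429, 0.1785]
tcp_rot: [-2.308, -2.13, 0.003]
wrist_force: [-0.6, -0.4, -1.3]
width: 0.357
grip_force: 60.5
```

```bash
python3 - <<'E'
from h import *
im,d=viewer.read_camera("top"); cv2.imwrite("pics/lift.png",im); np.save("lift.npy",d)
s,_=viewer.read_camera("scene"); cv2.imwrite("pics/lifts.png",s)
t=read_state()["tool_pos"]; q=pix("scene",t-[0,0,.06]).astype(int); print(q)
c=s[max(q[1]-120,0):q[1]+120,max(q[0]-160,0):q[0]+160]
c2=im[200:440,40:360]
cv2.imwrite("pics/l2.png",cv2.resize(np.vstack([cv2.resize(c,(320,240)),c2]),None,fx=1.25,fy=1.25))
E
python3 go.py 0.5385 -0.2366 0.18 5.52
```

```text
[415 130]
shift units [-16.05    0.357   0.048] turn units [ 0.077 -0.029 -1.683]
{'time': 4.3667, 'tool_pos': array([0.566, 0.244, 0.183]), 'wrist_force': array([ 1.12 ,  0.528, -0.459]), 'width': 0.361209440824628, 'grip_force': 60.6584894657135} toolz [ 0.008  0.003 -1.   ]
```

View pics/l2.png

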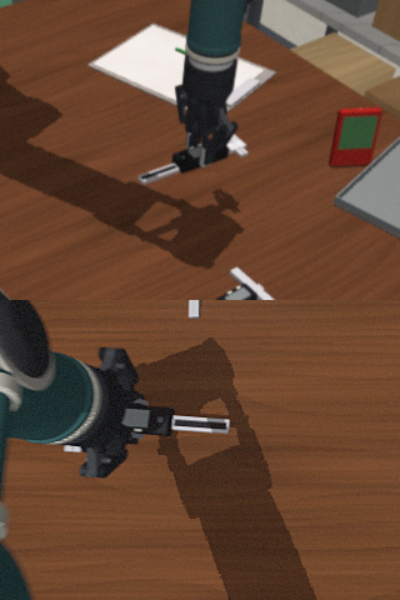

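The scene and top views show the caliper lifted level in the grip at its housing, with the beam end at about (200,424) in the crop. Next I carry it over the case.

Request:
jog_arm --increments '[[[-0.5,0,0,0,0,0,-1],[-0.8,0.03,0,0,0,0,-1],[-0.9,0.03,0,0,0,0,-1],[-0.9,0.03,0,0,0,0,-1],[-0.9,0.03,0,0,0,0,-1]]]'

```text
time: 4.78
tool_pos: [0.5557, 0.1214, 0.1756]
tcp_rot: [-2.306, -2.13, 0.006]
wrist_force: [-0.3, -0.4, -2.1]
width: 0.355
grip_force: 60.6
```

Request:
jog_arm --increments '[[[-0.9,0.02,0,0,0,0,-1],[-0.9,0.02,0,0,0,0,-1],[-0.9,0.02,0,0,0,0,-1],[-0.9,0.02,0,0,0,0,-1],[-0.9,0.02,0,0,0,0,-1]]]'

```text
time: 5.2
tool_pos: [0.5477, -0.0133, 0.1757]
tcp_rot: [-2.306, -2.129, 0.005]
wrist_force: [0.8, -0.2, -2.3]
width: 0.36
grip_force: 60.6
```

Request:
jog_arm --increments '[[[-0.9,0.02,0,0,0,0,-1],[-0.9,0.02,0,0,0,0,-1],[-0.9,0.02,0,0,0,0,-1],[-0.9,0.02,0,0,0,0,-1],[-0.9,0.02,0,0,0,0,-1]]]'

```text
time: 5.62
tool_pos: [0.5399, -0.1477, 0.1757]
tcp_rot: [-2.306, -2.128, 0.004]
wrist_force: [0.3, 0.1, -1.7]
width: 0.357
grip_force: 60.6
```

Request:
jog_arm --increments '[[[-0.9,0,0,0,0,0,-1],[-0.75,0,0,0,0,0,-1],[-0.6,0,0,0,0,-0.4,-1],[0,0,0,0,0,-0.8,-1],[0,0,0,0,0,-0.5,-1]]]'

```text
time: 6.03
tool_pos: [0.5346, -0.2149, 0.1755]
tcp_rot: [-2.106, -2.326, 0.003]
wrist_force: [-0.3, 0.8, -0.8]
width: 0.353
grip_force: 60.6
```

```bash
python3 - <<'E'
from h import *
im,d=viewer.read_camera("top")
im,d=viewer.read_camera("top"); cv2.imwrite("pics/over.png",im); np.save("over.npy",d)
s,_=viewer.read_camera("scene"); cv2.imwrite("pics/overs.png",s)
cv2.imwrite("pics/o2.png",cv2.resize(im[210:400,360:620],None,fx=3,fy=3))
E
python3 go.py 0.5385 -0.2366 0.18 5.52
```

```text
shift units [-0.774  0.039 -0.135] turn units [-0.031 -0.016 -0.002]
{'time': 6.1833, 'tool_pos': array([ 0.535, -0.214,  0.176]), 'wrist_force': array([-0.129,  0.131, -1.241]), 'width': 0.35496316195279337, 'grip_force': 60.58366298675537} toolz [-0.003  0.001 -1.   ]
```

View pics/o2.png

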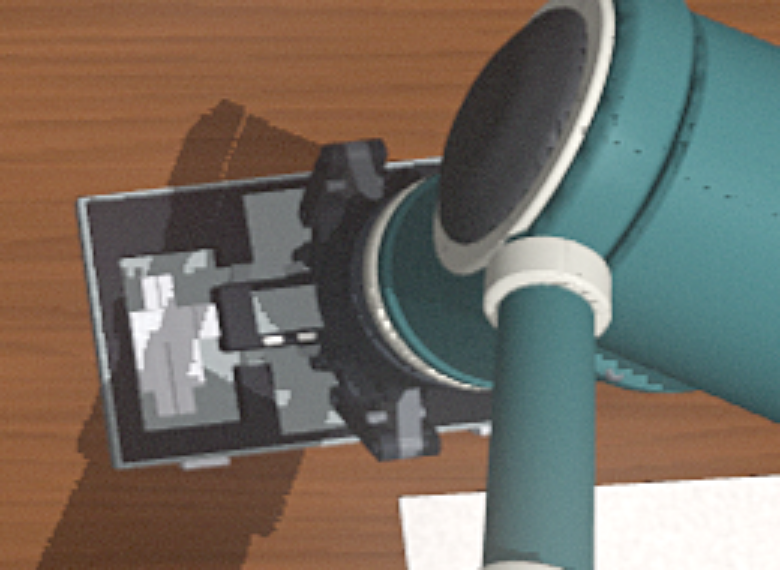

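The caliper is held over the case. Its jaws are at crop x 128–215, with the tip at (157–195,415), and the housing's left edge is at (217,288)–(228,348).

Run:
```python
from fit import *
np.set_printoptions(precision=4,suppress=True)
m=[(-44,16,118),(-44,-16,118),(-84,8,104)]
uv=np.array([(217,288),(228,348),(129,313)])/3+[360,210]
p,r=fit(m,uv,g=(.54,-.22,-1.48)); print("cal",p,np.degrees(p[2])); print(r)
for a in[(-82,24),(-56,24),(-84,-42),(-54,-42)]:
    c,s=np.cos(p[2]),np.sin(p[2]); print(a,(pix("top",[p[0]+c*a[0]-s*a[1]*1,p[1]+s*a[0]+c*a[1],0.104]) if 0 else pix("top",np.array([p[0],p[1],.104])+np.array([c*a[0]-s*a[1],s*a[0]+c*a[1],0])/1000)-[360,210])*3)
```

```text
cal [ 0.5337 -0.2121 -1.4524] -83.2150839795869
[[-0.3015 -1.3629]
 [-0.049   1.3141]
 [ 0.3662 -0.0003]]
(-82, 24) [128.8793 279.3807]
(-56, 24) [182.0085 272.5886]
(-84, -42) [147.0025 418.3875]
(-54, -42) [209.4555 410.3152]
```

Request:
jog_arm --increments '[[[-0.4,0.04,0,0,0,0,-1],[-0.374,0,0.3,0,0,0,-1],[0,0,0.7,0,0,0,-1],[0,0,0.7,0,0,0,-1],[0,0,0.6,0,0,0,-1]]]'

```text
time: 6.6
tool_pos: [0.5401, -0.2376, 0.1072]
tcp_rot: [2.111, 2.327, -0.001]
wrist_force: [-0.3, 0.2, -2.6]
width: 0.356
grip_force: 60.6
```

Request:
jog_arm --increments '[[[0,0,0,0,0,0,-1],[0,0,0,0,0,0,-1],[0,0,0,0,0,0,-1],[0,0,0,0,0,0,-1],[0,0,0,0,0,0,-1]]]'

```text
time: 7.02
tool_pos: [0.5414, -0.2372, 0.1105]
tcp_rot: [2.108, 2.326, 0.001]
wrist_force: [-0.2, 0.2, -1.4]
width: 0.357
grip_force: 60.4
```

```bash
python3 go.py 0.5385 -0.2366 0.084 5.52
```

```text
shift units [ 0.032 -0.095  0.883] turn units [0.024 0.016 0.017]
{'time': 7.0167, 'tool_pos': array([ 0.541, -0.237,  0.11 ]), 'wrist_force': array([-0.236,  0.152, -1.373]), 'width': 0.35667698001520537, 'grip_force': 60.44260025024414} toolz [ 0.003 -0.001 -1.   ]
```

Request:
jog_arm --increments '[[[0,-0.08,0.1,0,0,0,-1],[0,0,0.12,0,0,0,-1],[0,0,0.12,0,0,0,-1],[0,0,0,0,0,0,-1],[0,0,0,0,0,0,-1]]]' --force 90

```text
time: 7.43
tool_pos: [0.5375, -0.2366, 0.0982]
tcp_rot: [-2.109, -2.327, 0.0]
wrist_force: [-0.1, 0.3, -1.3]
width: 0.348
grip_force: 94.0
```

Request:
jog_arm --increments '[[[0,0,0.1,0,0,0,-1],[0,0,0.1,0,0,0,-1],[0,0,0.1,0,0,0,-1],[0,0,0,0,0,0,-1],[0,0,0,0,0,0,-1]]]'

```text
time: 7.85
tool_pos: [0.5388, -0.2371, 0.0901]
tcp_rot: [2.109, 2.326, 0.001]
wrist_force: [2.2, -0.4, -1.0]
width: 0.346
grip_force: 94.4
```

Request:
jog_arm --increments '[[[0,0,0.08,0,0,0,-1],[0,0,0.08,0,0,0,-1],[0,0,0,0,0,0,-1],[0,0,0,0,0,0,-1],[0,0,0,0,0,0,-1]]]'

```text
time: 8.27
tool_pos: [0.5382, -0.237, 0.0849]
tcp_rot: [2.109, 2.327, 0.0]
wrist_force: [2.9, -0.5, 0.0]
width: 0.345
grip_force: 94.3
```

Request:
jog_arm --increments '[[[0,0,0.05,0,0,0,-1],[0,0,0.05,0,0,0,-1],[0,0,0,0,0,0,-1],[0,0,0,0,0,0,-1],[0,0,0,0,0,0,-1]]]'

```text
time: 8.68
tool_pos: [0.5383, -0.237, 0.0841]
tcp_rot: [2.11, 2.327, 0.0]
wrist_force: [-2.3, 1.8, 13.1]
width: 0.35
grip_force: 96.1
```

Request:
jog_arm --increments '[[[0,0,0.05,0,0,0,-1],[0,0,0.05,0,0,0,-1],[0,0,0.05,0,0,0,-1],[0,0,0,0,0,0,-1],[0,0,0,0,0,0,-1]]]'

```text
time: 9.1
tool_pos: [0.5385, -0.2371, 0.084]
tcp_rot: [-2.11, -2.327, 0.0]
wrist_force: [-13.9, 7.2, 43.9]
width: 0.348
grip_force: 99.7
```

Run:
```python
from h import *
im,d=viewer.read_camera("top"); cv2.imwrite("pics/in.png",im)
P=viewer.camera_params("top");v,u=np.mgrid[0:480,0:640]
c=np.stack([(u-P["cx"])/P["fx"]*d,(v-P["cy"])/P["fy"]*d,d],-1)-P["t"]; w=c@P["R"]
yaw=-1.4744;o=np.array([.5385,-.2366]);e=w[...,:2]-o
lx=e@[np.cos(yaw),np.sin(yaw)];ly=e@[-np.sin(yaw),np.cos(yaw)]
for nm,b in{"jaws":(-78,-60,-35,15),"beam":(60,105,-5,5),"case":(-120,-100,-60,60)}.items():
    m=(lx>b[0]/1e3)&(lx<b[1]/1e3)&(ly>b[2]/1e3)&(ly<b[3]/1e3)&(d>0)&(w[...,2]<.05)
    print(nm,m.sum(),np.percentile(w[...,2][m],[10,50,90]) if m.any() else None)
s,_=viewer.read_camera("scene"); cv2.imwrite("pics/ins.png",s)
q=pix("scene",[.5385,-.2366,.03]).astype(int)
cv2.imwrite("pics/in2.png",np.hstack([cv2.resize(im[230:380,370:570],(400,300)),cv2.resize(s[q[1]-105:q[1]+105,q[0]-140:q[0]+140],(400,300))]))
print(read_state()["tool_pos"])
```

```text
jaws 337 [0.00920549 0.01103982 0.01287851]
beam 0 None
case 1068 [-0.00110876  0.01968588  0.02437795]
[ 0.53844129 -0.23702609  0.08397371]
```

View pics/in2.png

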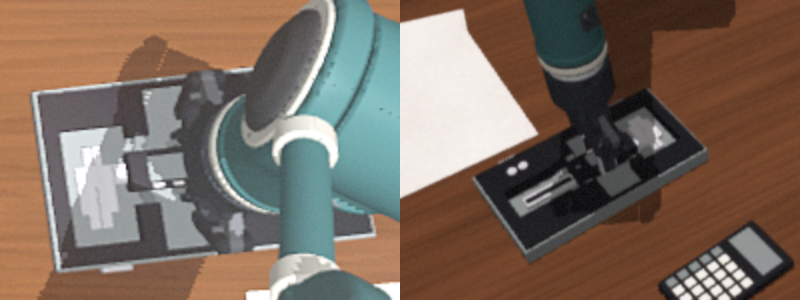

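Both views show the caliper seated in the cutout. The jaw tops measure 11 mm above the bench (12 mm when home). Now I ease off, release and lift.

Request:
jog_arm --increments '[[[0,0,-0.1,0,0,0,-1],[0,0,-0.1,0,0,0,-1],[0,0,0,0,0,0,0],[0,0,0,0,0,0,0.5],[0,0,0,0,0,0,0.9]]]'

```text
time: 9.62
tool_pos: [0.5367, -0.2364, 0.0822]
tcp_rot: [-2.108, -2.326, 0.002]
wrist_force: [-0.2, -0.1, 0.5]
width: 0.763
grip_force: 0.0
```

Request:
jog_arm --increments '[[[0,0,0,0,0,0,0.9],[0,0,0,0,0,0,0.9],[0,0,0,0,0,0,0.9],[0,0,-0.2,0,0,0,0.9],[0,0,-0.4,0,0,0,0.9]]]'

```text
time: 10.03
tool_pos: [0.5366, -0.2362, 0.1001]
tcp_rot: [-2.107, -2.325, 0.002]
wrist_force: [-0.7, -0.3, 0.7]
width: 0.949
grip_force: 0.0
```

Request:
jog_arm --increments '[[[0,0,-0.8,0,0,0,0.9],[0,0,-0.9,0,0,0,0.9],[0,0,-0.9,0,0,0,0.9],[0,0,-0.9,0,0,0,0.9],[0,0,-0.9,0,0,0,0.9]]]'

```text
time: 10.45
tool_pos: [0.5379, -0.2368, 0.2362]
tcp_rot: [2.109, 2.327, 0.001]
wrist_force: [0.4, 0.2, 0.2]
width: 0.953
grip_force: 0.0
```

Request:
jog_arm --increments '[[[0,0.9,0,0,0,0,0.9],[0,-0.9,0,0,0,0,0.9],[0.9,0,0,0,0,0,0.9],[0.9,0,0,0,0,0,0.9],[0.9,0,0,0,0,0,0.9]]]'

```text
time: 10.87
tool_pos: [0.5298, -0.1559, 0.2346]
tcp_rot: [2.111, 2.325, 0.001]
wrist_force: [-0.2, -0.3, 1.2]
width: 0.95
grip_force: 0.0
```

Request:
jog_arm --increments '[[[0.9,0,0,0,0,0,0.9],[0.9,0,0,0,0,0,0.9],[0.9,0,0,0,0,0,0.9],[0.9,0,0,0,0,0,0.9],[0.9,0,0,0,0,0,0.9]]]'

```text
time: 11.28
tool_pos: [0.5166, -0.0207, 0.2349]
tcp_rot: [2.109, 2.326, 0.002]
wrist_force: [-0.0, 0.7, 0.3]
width: 0.948
grip_force: 0.0
```

Run:
```python
from h import *
im,d=viewer.read_camera("top"); im,d=viewer.read_camera("top"); cv2.imwrite("pics/out.png",im)
P=viewer.camera_params("top");v,u=np.mgrid[0:480,0:640]
w=(np.stack([(u-P["cx"])/P["fx"]*d,(v-P["cy"])/P["fy"]*d,d],-1)-P["t"])@P["R"]
yaw=-1.4744;e=w[...,:2]-np.array([.5385,-.2366])
lx=e@[np.cos(yaw),np.sin(yaw)];ly=e@[-np.sin(yaw),np.cos(yaw)]
for nm,b in{"jaws":(-78,-60,-35,15),"beam":(60,100,-5,5),"hous-":(-38,-20,-10,10),"hous+":(20,38,-10,10),"case":(60,100,30,60),"floor":(-15,15,35,60)}.items():
    m=(lx>b[0]/1e3)&(lx<b[1]/1e3)&(ly>b[2]/1e3)&(ly<b[3]/1e3)&(d>0)
    print(nm,m.sum(),np.median(w[...,2][m]))
cv2.imwrite("pics/out2.png",cv2.resize(im[240:375,370:570],None,fx=4,fy=4))
print(read_state())
```

```text
jaws 0 nan
beam 150 0.013497917742891313
hous- 0 nan
hous+ 140 0.026734998069845965
case 444 0.023306722560183485
floor 117 0.005428503782393563
{'time': 11.3833, 'q': array([-8.54486701e-02,  1.88896419e-02,  2.01440548e+00,  1.42196488e-03,
        1.10711571e+00, -1.87660678e-01]), 'joint_vel': array([-0.04954763,  0.01316808, -0.01504257, -0.04555106, -0.01227034,
       -0.04677148]), 'joint_torque': array([ 1.07080713e+00, -3.57028198e+01, -3.42767537e+01,  3.01369652e-01,
        3.28558031e-02,  3.53930751e-01]), 'tool_pos': array([ 0.51635872, -0.01888753,  0.23472577]), 'tcp_rot': array([2.10568539, 2.3312228 , 0.00271387]), 'wrist_force': array([ 0.2731936 , -0.52601784, -1.51902085]), 'torque': array([-0.03110837,  0.03974785,  0.03938132]), 'grip_force': 0.0, 'width': 0.9441944811219296}
  return _methods._mean(a, axis=axis, dtype=dtype,
  ret = ret.dtype.type(ret / rcount)
```

View pics/out2.png

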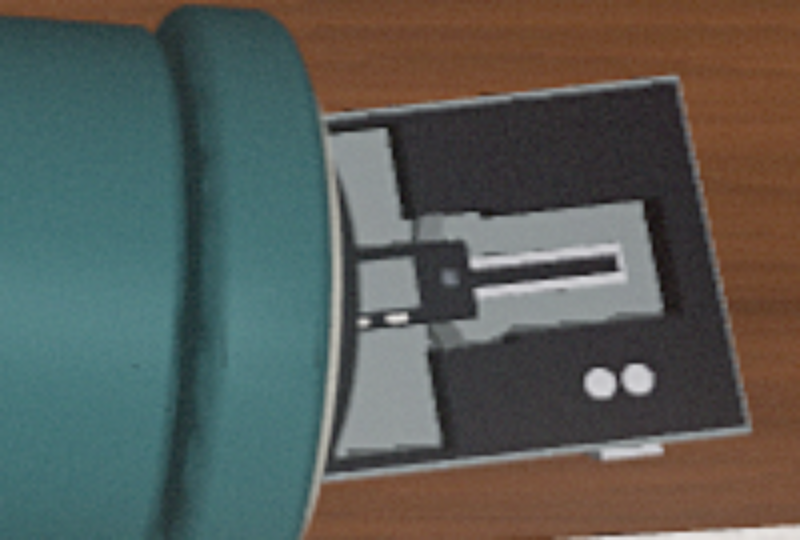

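The housing top is at 26.7 mm (26 when home) and the beam is straight in its slot. I'll clear the view and check the jaw end before handing in.

Request:
jog_arm --increments '[[[0.9,0,0,0,0,0,0.9],[0.9,0,0,0,0,0,0.9],[0.9,0,0,0,0,0,0.9],[0.9,0,0,0,0,0,0.9],[0.9,0,0,0,0,0,0.9]]]'

```text
time: 11.8
tool_pos: [0.5037, 0.1129, 0.2346]
tcp_rot: [2.11, 2.326, 0.001]
wrist_force: [-0.1, -0.1, -0.6]
width: 0.949
grip_force: 0.0
```

Request:
jog_arm --increments '[[[0.9,0,0,0,0,0,0.9],[0.9,0,0,0,0,0,0.9],[0.5,0,0,0,0,0,0.9],[0,0,0,0,0,0,0.9],[0,0,0,0,0,0,0.9]]]'

```text
time: 12.22
tool_pos: [0.4971, 0.1812, 0.2342]
tcp_rot: [2.107, 2.329, 0.001]
wrist_force: [-0.5, 1.1, -0.2]
width: 0.952
grip_force: 0.0
```

Run:
```python
from h import *
im,d=viewer.read_camera("top"); cv2.imwrite("pics/end.png",im)
P=viewer.camera_params("top");v,u=np.mgrid[0:480,0:640]
w=(np.stack([(u-P["cx"])/P["fx"]*d,(v-P["cy"])/P["fy"]*d,d],-1)-P["t"])@P["R"]
yaw=-1.4744;e=w[...,:2]-np.array([.5385,-.2366])
lx=e@[np.cos(yaw),np.sin(yaw)];ly=e@[-np.sin(yaw),np.cos(yaw)]
for nm,b in{"jaws":(-78,-60,-35,15),"beam":(60,100,-5,5),"hous-":(-38,-20,-10,10),"hous+":(20,38,-10,10)}.items():
    m=(lx>b[0]/1e3)&(lx<b[1]/1e3)&(ly>b[2]/1e3)&(ly<b[3]/1e3)&(d>0)
    print(nm,m.sum(),np.median(w[...,2][m]) if m.any() else 0)
cv2.imwrite("pics/end2.png",cv2.resize(im[130:380,340:580],None,fx=2.4,fy=2.4))
```

```text
jaws 340 0.011806973960311048
beam 150 0.01303313154904915
hous- 141 0.026430615776369064
hous+ 141 0.026662043102908477
```

View pics/end2.png

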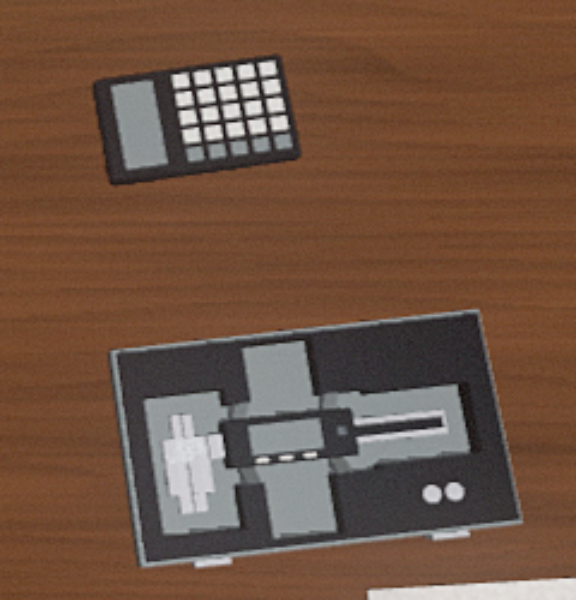

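The final view shows the caliper flat and centred in its cutout, with the housing at about (287,437) in the crop and the jaws in their recess. The calculator has not moved.

```bash
python3 -c "
from workcell import bot
print(bot.finish_job())"
```

```text
the job is handed in; nothing more can be done
None
```

The caliper is pressed home in its cutout and released, lying flat to within about 1 mm by the depth readings, with the depth gauge and calculator untouched; the job is handed in, but no verdict was returned.

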